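# Put the mixed-up things back into their own trays

### The arm

A 6-joint arm with a two-finger parallel gripper is mounted at the origin on the work surface; the furniture and walls round the work are solid. World frame = base frame: x ahead of the robot, y to its left, z up, the work surface at z = 0. Lengths are in m, angles in rad, forces in N, time in s.
With the tool pointing down it reaches from about 0.425 to 0.95 m from the base axis. Payload 3.5 kg.
Tool frame: the origin (TCP) lies between the finger pads; the fingertips stand 11 mm ahead of it and the grasp point (between the pads) lies 8 mm behind it; z points along the fingers, y is the line along which they close (so a half turn about z gives the same grasp; the last joint's range is limited). The gripper opens to 85 mm and grips with 20 to 120 N. Pads are 22 mm wide; open, the fingers measure 114 mm over their backs; the gripper's body (76 mm by 85 mm) begins 54 mm behind the grasp point. The pads swing forward as they close: fully open they stand 13 mm farther back than shut.
Start: joints at [1.04, 0.286, 1.577, -0, 1.279, -0.15], TCP at [0.251, 0.627, 0.242] pointing down, gripper open.
Joint ranges: [-2.77, 2.77], [-0.9, 2.22], [0.21, 2.48], [-1.53, 4.67], [0.24, 2.81], [-2.84, 2.84]. Speed limits (rad/s): [2.79, 2.79, 3.14, 3.14, 3.14, 3.14].

### API

Orientations are given as a unit quaternion [w, x, y, z].
In Python, from bench import manip gives the robot as it stands. The module is installed in compiled form; this text tells all that it offers.
- The arm moves only by the shell command python3 -m creep 'ROWS' [FORCE]. ROWS is JSON, a list of rows, each an object with "gripper": the finger opening in mm, from 0 to 85.4; "xyz": the shift along the tool's x, y, z in units of 40 mm (1.0 is 40 mm), a list of three; "spin": the turn about the tool's z in units of 6 degrees (1.0 is 6 degrees). A call has 1 to 8 rows; each row is the pose to reach, as a shift and turn from the pose commanded when the call began, along the tool's axes at that moment; what a row does not reach only later rows make up. A row lasts 1/12 s, in which the tool goes at most 41.7 mm and 7.16 degrees, less where a joint would pass 70% of its speed; a pose out of reach is approached as far as the arm can. A call with a gripper value outside its range is refused whole. The fingers move at their own pace and stop on an object; FORCE is the grip in N (left out, the last holds). Time passes only in rows, so rows that repeat a pose let the fingers close. It gives the time, the measured TCP pose, the force, the opening and the grip force at its end, in the units of the state.
- manip.observe(): the state, without advancing time (a new reading comes with each control period).
- manip.camera(name): name is "side" or "top"; returns the picture (384x512x3 uint8, red, green, blue); there is no depth.
- manip.get_calibration(name): a dict with "fov_y" (degrees; the focal length in pixels is half the picture's height over the tangent of half this angle, whatever the lens; pixels are square), "cx", "cy" (the principal point, pixels), "D" ([k1, k2, p1, p2, k3] as OpenCV has them; the pictures are not rectified), "R" (3x3) and "t" (3): a world point X has camera coordinates R X + t. Camera axes: x right, y down, z forward; pixel columns grow to the right and rows downward; lengths in m; the calibration is good to about 2 mm. A picture is of the moment at which its call begins. get_calibration takes no time and is no camera call.
- manip.hand_in(): hands the job in; it is judged then, once.
The state is a dict: "time_s": time; "joint_positions": joint angles; "joint_velocities": joint speeds; "joint_torque": joint torques, N m; "ee_pos": TCP position; "orientation": TCP orientation; "force": force on the tool from outside, world axes, zero at the start; "ft_torque": the same for the moment, N m; "width": finger opening in m; "grip_force": force on a finger pad.
Only numpy, scipy, OpenCV 4.12 (cv2) and the standard library are available. Lean on these libraries where they do the work, as an engineer would, in place of code of your own. Each camera call takes 0.05 s, during which the arm holds its last target. There are 200 camera calls.

### The job

The three things in the coloured trays have been mixed up: put the black rubber cup into the blue tray, the yellow tape measure into the green tray and the red brick offcut into the grey tray, each standing upright as it does now, flat on the floor and in the middle of its tray. Every tray is taken at the start, so one thing has to be set aside for a while; the bare dark wooden board is free for that. Leave the orange line reel and the nail tin where they are.

Things in the scene. Friction and masses are not known exactly. Their poses are not given: they have to be found in the camera images.
- rubber_cup: black rubber cup, open at the top, 47 mm across at its widest and 50 mm tall, about 45 g, standing upright; origin at the centre of its underside, z up. At the start it stands in the green tray
- tape_measure: yellow tape measure with a black disc on each side, standing on its edge, 42 mm thick (along its x), 84 mm long (along its y, with the end hook) and 66 mm tall; origin at the centre of its underside, z up. At the start it stands in the grey tray. About 290 g. Pinch it across its thickness (its case is 38 to 42 mm thick), over its origin; in the tray it may face either way
- brick_offcut: red sawn brick offcut, 52 x 52 mm and 30 mm tall, about 150 g; origin at the centre of its underside, x and y along its sides, z up. At the start it lies in the blue tray
- blue_tray: blue plastic tray, shallow and square, 116 x 116 mm outside, fixed to the bench; origin at the centre of its underside, axes along its sides, z up. Its inner floor is 4 mm above the origin (108 x 108 mm inside), its rim 10 mm above the origin and 4 mm thick; a white cross on the floor marks the middle
- green_tray: green plastic tray, shallow and square, 116 x 116 mm outside, fixed to the bench; origin at the centre of its underside, axes along its sides, z up. Its inner floor is 4 mm above the origin (108 x 108 mm inside), its rim 10 mm above the origin and 4 mm thick; a white cross on the floor marks the middle
- grey_tray: grey plastic tray, shallow and square, 116 x 116 mm outside, fixed to the bench; origin at the centre of its underside, axes along its sides, z up. Its inner floor is 4 mm above the origin (108 x 108 mm inside), its rim 10 mm above the origin and 4 mm thick; a white cross on the floor marks the middle
- spare_board: bare dark brown wooden board, square, 116 x 116 mm and 12 mm thick, fixed to the bench, its flat top empty at the start: a free spot to put a thing down on the way; origin at the centre of its underside, so its top is 12 mm above it. It and the three trays stand in one row across the bench, in any order
- line_reel: orange reel of mason's line, 66 mm across and 60 mm tall, standing on the bench, not part of the job; origin at the centre of its underside
- nail_tin: grey metal tin of nails, open at the top, 65 mm across and 45 mm tall, standing on the bench, not part of the job; origin at the centre of its underside
Things that resemble listed ones, but are neither listed nor needed, are in the scene too. Leave any purple or turquoise look-alike of the rubber_cup alone. Leave any turquoise look-alike of the tape_measure alone.

How it is judged:
At the end, for the whole second after the job is handed in: The cup is in the blue tray, the tape measure in the green tray and the offcut in the grey tray, each within 15 mm of the tray's middle, flat on its floor (origin less than 8 mm above the tray's origin), upright within 0.1 rad, released and at rest (horizontal distance between rubber_cup and blue_tray below 0.015 m and z of rubber_cup in the frame of blue_tray below 0.008 m and angle between each of rubber_cup, tape_measure, brick_offcut's own z axis and vertical below 0.1 rad and linear speed of each of rubber_cup, tape_measure, brick_offcut below 0.02 m/s and angular speed of each of rubber_cup, tape_measure, brick_offcut below 0.2 rad/s and horizontal distance between tape_measure and green_tray below 0.015 m and z of tape_measure in the frame of green_tray below 0.008 m and horizontal distance between brick_offcut and grey_tray below 0.015 m and z of brick_offcut in the frame of grey_tray below 0.008 m); the robot touches nothing.
It fails at once if the line reel is moved more than 25 mm (distance of line_reel from where it was at the start of the episode above 0.025 m).
It fails at once if the nail tin is moved more than 25 mm (distance of nail_tin from where it was at the start of the episode above 0.025 m).
It also fails if it takes over 106 s, if anything falls off the work surface, if the arm or the gripper's body presses on something with over 40 N, if the wrist force passes 120 N, or if a joint passes its speed limit or range.

## Working session

There is one attempt and no reset: what is moved stays moved. The work goes in short steps, Python scripts to look and compute and a shell command to move; the robot and the scene stay as the last step left them, time stands still between calls to the robot, and variables do not carry over. Pictures are saved under pics/ and viewed, at most 20 in all, crops included, and the job is handed in when it is done.

```bash
mkdir -p pics; cat > h.py <<'E'
import numpy as np, cv2
from bench import manip
def cal(n):
    c=manip.get_calibration(n); f=192/np.tan(np.radians(c["fov_y"])/2)
    return np.array([[f,0,c["cx"]],[0,f,c["cy"]],[0,0,1]]),np.array(c["D"],float),np.array(c["R"]),np.array(c["t"])
def ray(n,uv,z):
    K,D,R,t=cal(n)
    p=cv2.undistortPoints(np.array(uv,float).reshape(-1,1,2),K,D).reshape(-1,2)
    d=np.c_[p,np.ones(len(p))]@R; o=-R.T@t
    return o+d*((z-o[2])/d[:,2])[:,None]
def proj(n,X):
    K,D,R,t=cal(n); return cv2.projectPoints(np.array(X,float).reshape(-1,1,3),cv2.Rodrigues(R)[0],t,K,D)[0].reshape(-1,2)
def snap(n,f,crop=None,s=1):
    im=manip.camera(n)
    if crop: a,b,c,d=crop; im=im[b:d,a:c]
    cv2.imwrite(f"pics/{f}.png",cv2.resize(im,None,fx=s,fy=s,interpolation=cv2.INTER_CUBIC)[:,:,::-1])
E
python3 - <<'E'
from h import *
snap("top","t0",s=1.5);snap("side","s0",s=1.5)
for n in("top","side"): K,D,R,t=cal(n);print(K[0,0],D,-R.T@t,R[2])
print(manip.observe())
E
```

```text
355.1819804586892 [-0.0558047  0.         0.         0.         0.       ] [0.26574233 0.00703962 1.04654722] [ 0.18815771 -0.01206674 -0.9820647 ]
385.49852122928394 [0.00128577 0.         0.         0.         0.        ] [0.46964252 0.84344484 0.61863564] [-0.01252815 -0.82466194 -0.56548716]
{'time_s': 0.1, 'joint_positions': array([ 1.04002982e+00,  2.87110466e-01,  1.57802243e+00, -1.81202460e-05,
        1.27861419e+00, -1.49976372e-01]), 'joint_velocities': array([ 0.00010224,  0.00021714, -0.00285988, -0.00134958,  0.00057067,
       -0.00023712]), 'joint_torque': array([ 1.54904370e-03, -4.07297194e+01, -2.93702048e+01, -1.62186170e-04,
        3.44901411e-03, -1.06172232e-05]), 'ee_pos': array([0.25053605, 0.62616835, 0.24106764]), 'orientation': array([-3.51439189e-04,  1.89244157e-01,  9.81929472e-01, -1.01831267e-03]), 'force': array([0.66482997, 0.63861737, 0.73742964]), 'ft_torque': array([ 0.02679168,  0.01156408, -0.01255881]), 'grip_force': 0.0, 'width': 0.08537289285936941}
```

View pics/t0.png

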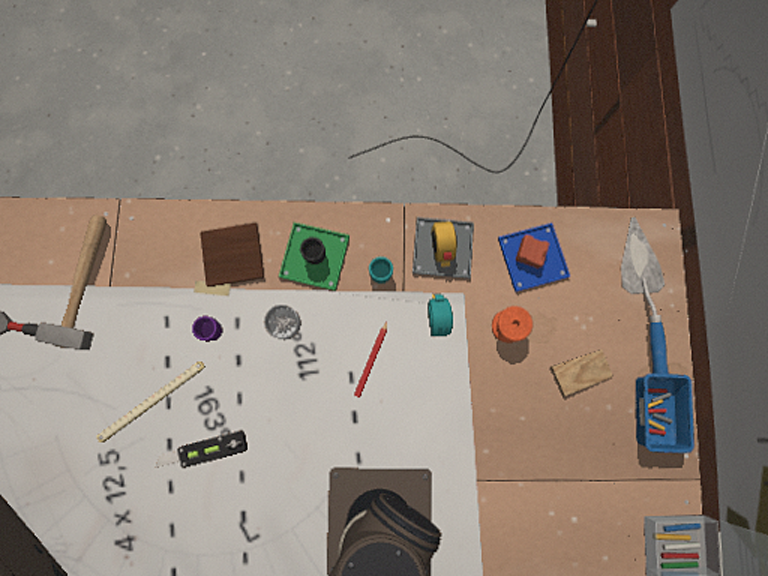

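View pics/s0.png

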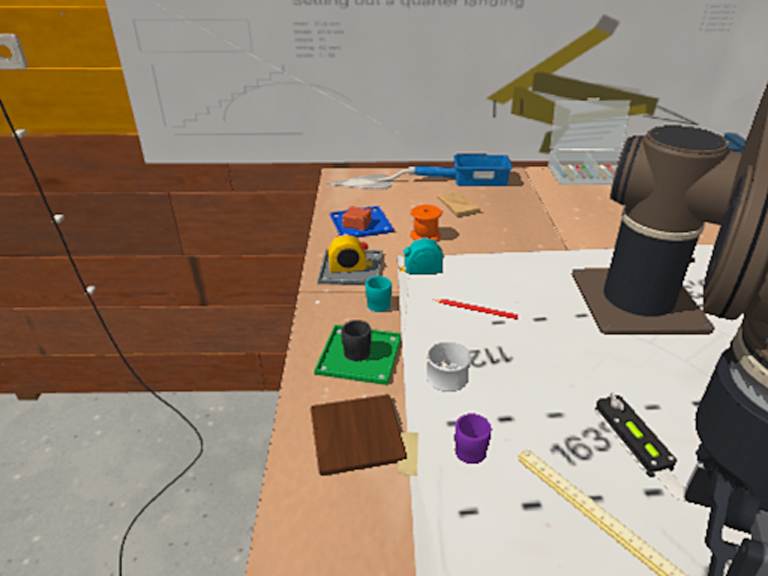

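The top view shows, left to right (1.5x pixels), the board (232,254), the green tray with cup (314,255), the grey tray with tape (443,248) and the blue tray with brick (534,257). A turquoise cup stands at (381,269), a turquoise tape at (440,315), the reel at (513,325) and the tin at (282,322). I'll enlarge the row next.

```bash
python3 - <<'E'
from h import *
im=manip.camera("top")
a=cv2.resize(im[140:200,125:265],None,fx=5.5,fy=5.5,interpolation=cv2.INTER_CUBIC)[:300]
b=cv2.resize(im[140:230,260:390],None,fx=6,fy=6,interpolation=cv2.INTER_CUBIC)
cv2.imwrite("pics/a.png",cv2.resize(im[140:235,125:265],None,fx=5.5,fy=5.5,interpolation=cv2.INTER_CUBIC)[:,:,::-1])
cv2.imwrite("pics/b.png",b[:,:,::-1])
E
```

```text
(no output)
```

View pics/a.png

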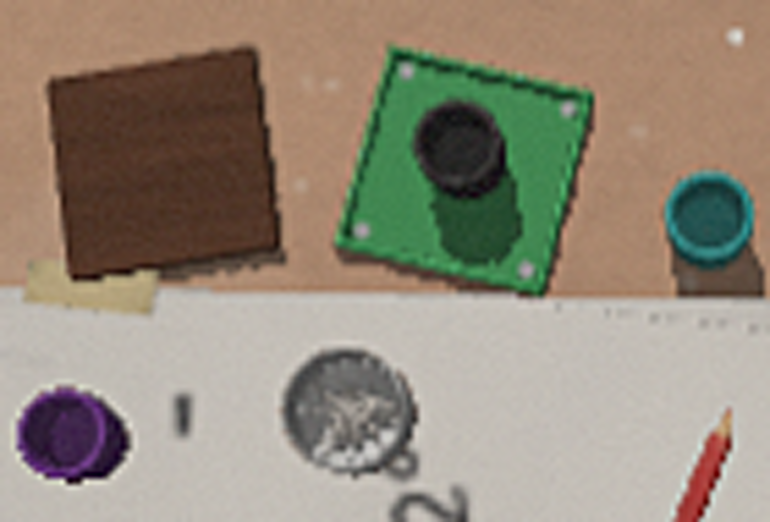

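View pics/b.png

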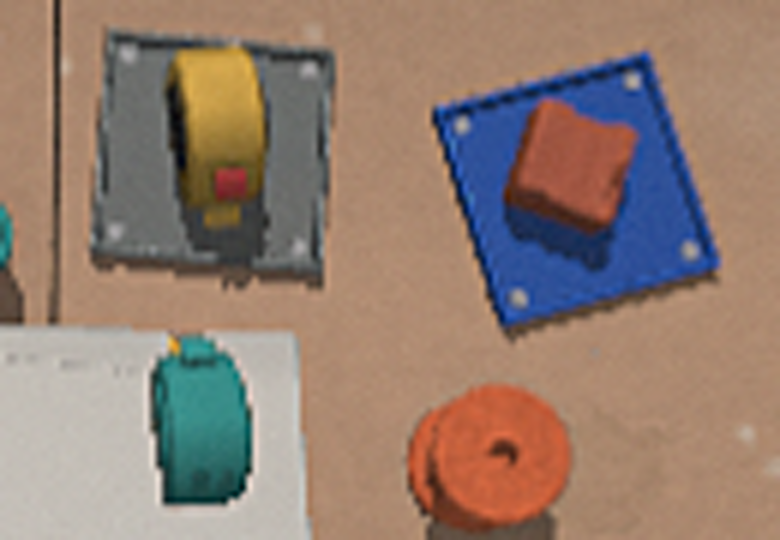

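The crops give the tray rim and board corners, the cup rim centred at (460,148) in crop a, the brick top around (570,160) in crop b, and the tape hook end at (222,215) in crop b, facing the robot.

```bash
cat > m.py <<'E'
from h import *
A=lambda P:(np.array(P,float)+.5)/5.5-.5+[125,140]
B=lambda P:(np.array(P,float)+.5)/6-.5+[260,140]
def sq(name,uv,z):
    X=ray("top",uv,z)[:,:2]; s=np.linalg.norm(X-np.roll(X,-1,0),axis=1)
    e=(X-np.roll(X,-1,0)); a=np.degrees(np.arctan2(e[:,1],e[:,0]))%90
    print(name,X.mean(0).round(4),"sides",s.round(3),"ang",a.round(1))
sq("board",A([(48,82),(257,46),(280,246),(70,279)]),.012)
sq("green",A([(391,46),(593,96),(543,292),(338,243)]),.010)
sq("grey",B([(108,30),(333,52),(322,272),(93,255)]),.010)
sq("blue",B([(433,110),(650,53),(718,265),(508,325)]),.010)
sq("brick",B([(543,98),(637,127),(607,222),(507,192)]),.034)
print("cup",ray("top",A([(460,148),(413,148),(505,148),(460,100),(460,198)]),.054).round(4))
print("tin",ray("top",A([(348,412)]),.045).round(3),"reel",ray("top",B([(502,455)]),.06).round(3),"turqcup",ray("top",A([(710,219)]),.05).round(3),"turqtape",ray("top",B([(203,420)]),.06).round(3))
print("tape top",ray("top",B([(196,50),(250,50),(264,190),(207,190),(222,120)]),.06).round(4))
E
python3 m.py
python3 - <<'E'
from h import *
snap("side","s1",(205,130,275,265),4.4)
E
```

```text
board [0.5008 0.3007] sides [0.116 0.113 0.114 0.111] ang [11.1  9.8 10.1 10.8]
green [0.5007 0.1361] sides [0.115 0.112 0.114 0.113] ang [76.7 77.7 77.4 78.1]
grey [ 0.5221 -0.1212] sides [0.115 0.114 0.114 0.116] ang [85.4 86.2 86.7 86.5]
blue [ 0.507  -0.3047] sides [0.117 0.114 0.112 0.115] ang [16.  15.1 16.7 17.6]
brick [ 0.5153 -0.296 ] sides [0.049 0.051 0.051 0.052] ang [73.4 70.5 73.9 67.8]
cup [[0.5015 0.1343 0.054 ]
 [0.5011 0.1588 0.054 ]
 [0.5019 0.1108 0.054 ]
 [0.5273 0.1354 0.054 ]
 [0.4748 0.1332 0.054 ]]
tin [[0.364 0.187 0.045]] reel [[ 0.366 -0.249  0.06 ]] turqcup [[0.467 0.003 0.05 ]] turqtape [[ 0.381 -0.109  0.06 ]]
tape top [[ 0.5596 -0.1066  0.06  ]
 [ 0.5601 -0.1327  0.06  ]
 [ 0.4911 -0.1387  0.06  ]
 [ 0.4906 -0.1115  0.06  ]
 [ 0.5251 -0.1189  0.06  ]]
```

View pics/s1.png

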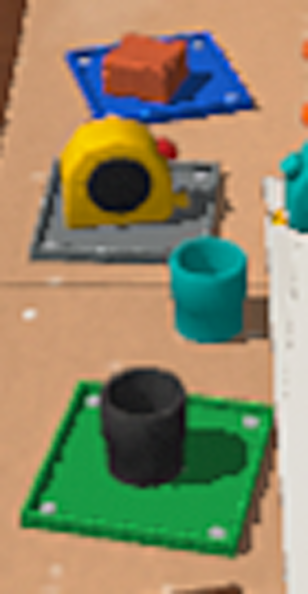

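The side crop shows the cup base at (145,482), the tape's visible bottom edge from (67,224) to (172,220), the hook at (187,200), and the brick at (145,68). I'll refine the tape, brick and cup from this view.

```bash
python3 - <<'E'
from h import *
S=lambda P:(np.array(P,float)+.5)/4.4-.5+[205,130]
r=lambda P,z:ray("side",S(P),z)[:,:2].round(4)
print("tape bottom",r([(67,224),(172,220)],.004),"hooktip",r([(188,206)],.02))
print("cup rim",r([(145,395)],.054), "LR",r([(102,395),(186,395)],.054),"cup bottom L R",r([(108,465),(183,465)],.008))
print("brick top",r([(105,68),(120,35),(188,43),(167,73)],.034),"bot near",r([(103,92),(165,102)],.004))
print("grey",r([(60,155),(220,165),(210,254),(33,255)],.01))
print("green",r([(82,381),(274,407),(237,545),(23,517)],.01),r([(82,381),(274,407),(237,545),(23,517)],.01).mean(0))
print("blue",r([(66,50),(205,33),(254,103),(98,113)],.01),r([(66,50),(205,33),(254,103),(98,113)],.01).mean(0))
# overlay candidate tape boxes on top crop
im=manip.camera("top");s=6
im=cv2.resize(im[140:230,260:390],None,fx=s,fy=s,interpolation=cv2.INTER_CUBIC).copy()
im2=manip.camera("side");im2=cv2.resize(im2[130:265,205:275],None,fx=4.4,fy=4.4,interpolation=cv2.INTER_CUBIC).copy()
for (cx,cy,a,L,W,H,z0) in [(.522,-.121,2,.084,.042,.066,.004),(.5153,-.296,-18,.052,.052,.03,.004)]:
    a=np.radians(a);Rm=np.array([[np.cos(a),-np.sin(a)],[np.sin(a),np.cos(a)]])
    c=np.array([(1,1),(1,-1),(-1,-1),(-1,1)])*[L/2,W/2]@Rm.T+[cx,cy]
    for z,col in((z0,(255,255,255)),(z0+H,(0,255,255))):
        X=np.c_[c,np.full(4,z)]
        cv2.polylines(im,[np.int32((proj("top",X)-[260,140]+.5)*s-.5)],True,col,1)
        cv2.polylines(im2,[np.int32((proj("side",X)-[205,130]+.5)*4.4-.5)],True,col,1)
o=np.zeros((594,800,3),np.uint8);o[:540,:490]=im[:,60:550][:, :490];o[:594,492:800]=im2
cv2.imwrite("pics/ov.png",o[:,:,::-1])
E
```

```text
tape bottom [[ 0.5637 -0.1029]
 [ 0.494  -0.1066]] hooktip [[ 0.4831 -0.0987]]
cup rim [[0.5042 0.1409]] LR [[0.527  0.1406]
 [0.4825 0.1413]] cup bottom L R [[0.5256 0.1439]
 [0.4848 0.1446]]
brick top [[ 0.5446 -0.2664]
 [ 0.5356 -0.3196]
 [ 0.4839 -0.3054]
 [ 0.499  -0.2578]] bot near [[ 0.5482 -0.2849]
 [ 0.5013 -0.2686]]
grey [[ 0.5733 -0.1825]
 [ 0.4613 -0.1671]
 [ 0.4689 -0.0569]
 [ 0.5822 -0.0576]]
green [[0.5436 0.0727]
 [0.4337 0.0982]
 [0.4567 0.2091]
 [0.5679 0.1864]] [0.500475 0.1416  ]
blue [[ 0.5794 -0.3423]
 [ 0.4711 -0.3697]
 [ 0.4353 -0.2551]
 [ 0.5496 -0.242 ]] [ 0.50885  -0.302275]
```

View pics/ov.png

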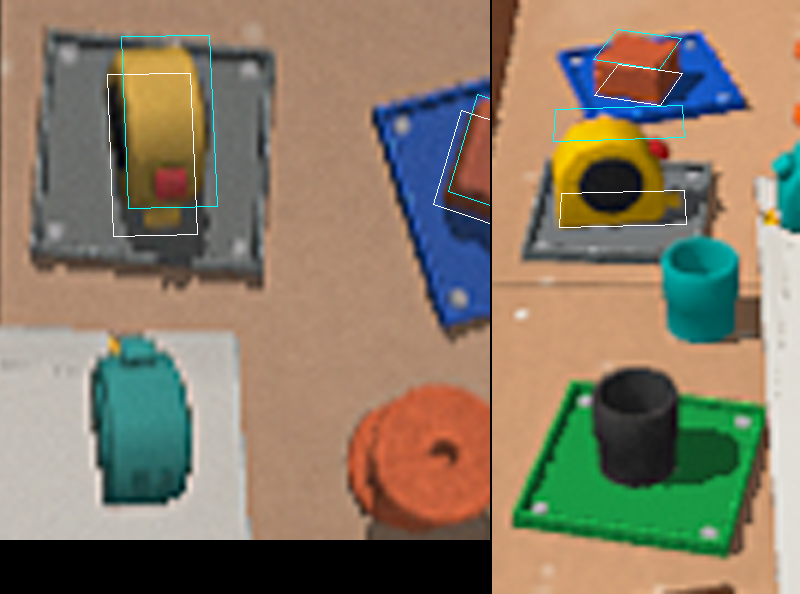

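The tape box fits after a shift of about 2 mm, giving (.524,-.119) with yaw about 3°. The brick box fits well as drawn. The two cameras disagree by about 5 mm in y near the green tray, so I'll average them. The plan is cup to board, tape to green, brick to grey, then cup to blue.

```bash
cat > go.py <<'E'
import sys
from h import *
from scipy.spatial.transform import Rotation as Ro
o=manip.observe(); q=o["orientation"]; Rm=Ro.from_quat([q[1],q[2],q[3],q[0]]).as_matrix()
yaw=np.degrees(np.arctan2(Rm[1,1],Rm[0,1]))
v=[float(a) for a in sys.argv[1:]]
print("now",o["ee_pos"].round(4),"yaw",yaw.round(1),"w",o["width"].round(4),"gf",round(o["grip_force"],1),"t",o["time_s"])
if v: print("shift",(Rm.T@(np.array(v[:3])-o["ee_pos"])/.04).round(2),"spin",round((yaw-v[3])/6,2))
E
python3 go.py .503 .1375 .14 93
```

```text
Traceback (most recent call last):
  File "go.py", line 7, in <module>
    print("now",o["ee_pos"].round(4),"yaw",yaw.round(1),"w",o["width"].round(4),"gf",round(o["grip_force"],1),"t",o["time_s"])
                                                            ^^^^^^^^^^^^^^^^
AttributeError: 'float' object has no attribute 'round'
```

```bash
sed -i 's/o\["width"\].round(4)/round(o["width"],4)/' go.py
python3 go.py .503 .1375 .14 93
```

```text
now [0.2507 0.6265 0.2419] yaw 68.2 w 0.085 gf 0.0 t 0.3
shift [-10.4   -9.     2.55] spin -4.14
```

```bash
python3 -m creep '[{"gripper":70,"xyz":[-1,-0.9,0],"spin":-1},{"gripper":70,"xyz":[-2,-1.7,0],"spin":-2},{"gripper":70,"xyz":[-5.2,-4.5,1],"spin":-4.14},{"gripper":70,"xyz":[-5.2,-4.5,1],"spin":-4.14},{"gripper":70,"xyz":[-5.2,-4.5,1],"spin":-4.14},{"gripper":70,"xyz":[-5.2,-4.5,1],"spin":-4.14},{"gripper":70,"xyz":[-5.2,-4.5,1],"spin":-4.14},{"gripper":70,"xyz":[-5.2,-4.5,1],"spin":-4.14}]' 25; python3 go.py .503 .1375 .14 93
```

```text
time_s: 0.97
ee_pos: [0.3783, 0.3778, 0.2006]
orientation: [-0.001, -0.024, 1.0, -0.002]
force: [0.6, -0.6, 0.4]
width: 0.0704
grip_force: 0.0
now [0.3783 0.3778 0.2006] yaw 92.7 w 0.0704 gf 0.0 t 0.9667
shift [-2.83 -6.14  1.53] spin -0.04
```

```bash
python3 -m creep '[{"gripper":70,"xyz":[-2.83,-6.14,1.5],"spin":0},{"gripper":70,"xyz":[-2.83,-6.14,1.5],"spin":0},{"gripper":70,"xyz":[-2.83,-6.14,1.5],"spin":0},{"gripper":70,"xyz":[-2.83,-6.14,1.5],"spin":0},{"gripper":70,"xyz":[-2.83,-6.14,1.5],"spin":0},{"gripper":70,"xyz":[-2.83,-6.14,1.5],"spin":0},{"gripper":70,"xyz":[-2.83,-6.14,1.5],"spin":0},{"gripper":70,"xyz":[-2.83,-6.14,1.5],"spin":0}]'; python3 go.py .503 .1375 .032 93
python3 - <<'E'
from h import *
a=manip.camera("top")[110:220,170:270];b=manip.camera("side")[140:270,200:300]
print(proj("top",manip.observe()["ee_pos"]),proj("side",manip.observe()["ee_pos"]))
r=lambda i,s:cv2.resize(i,None,fx=s,fy=s,interpolation=cv2.INTER_CUBIC)
o=np.zeros((520,800,3),np.uint8);o[:440,:400]=r(a,4);o[:,400:]=r(b,4)
cv2.imwrite("pics/c1.png",o[:,:,::-1])
E
```

```text
time_s: 1.63
ee_pos: [0.5046, 0.1395, 0.1415]
orientation: [-0.0, -0.024, 1.0, -0.001]
force: [0.1, -0.0, 0.1]
width: 0.0699
grip_force: 0.0
now [0.5046 0.1395 0.1415] yaw 92.7 w 0.0699 gf 0.0 t 1.6333
shift [ 0.04 -0.04  2.74] spin -0.04
[[201.12072695 157.9318355 ]] [[236.77688552 188.46753092]]
```

View pics/c1.png

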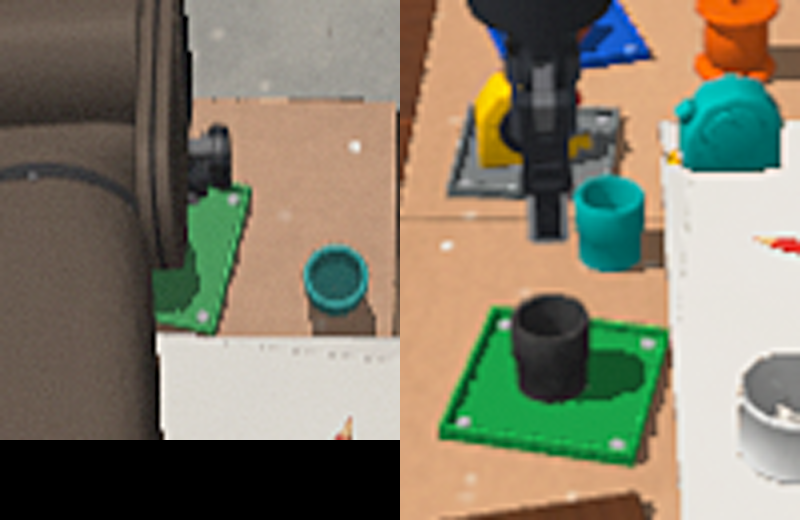

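The side view shows the fingers centred over the cup (columns 548 and 550). Descending.

```bash
python3 -m creep '[{"gripper":70,"xyz":[0.04,-0.04,0.7],"spin":0},{"gripper":70,"xyz":[0.04,-0.04,1.4],"spin":0},{"gripper":70,"xyz":[0.04,-0.04,2],"spin":0},{"gripper":70,"xyz":[0.04,-0.04,2.5],"spin":0},{"gripper":70,"xyz":[0.04,-0.04,2.74],"spin":0},{"gripper":70,"xyz":[0.04,-0.04,2.74],"spin":0}]'
python3 -m creep '[{"gripper":30,"xyz":[0,0,0],"spin":0},{"gripper":30,"xyz":[0,0,0],"spin":0},{"gripper":30,"xyz":[0,0,0],"spin":0},{"gripper":30,"xyz":[0,0,0],"spin":0},{"gripper":30,"xyz":[0,0,0],"spin":0},{"gripper":30,"xyz":[0,0,0],"spin":0},{"gripper":30,"xyz":[0,0,0],"spin":0},{"gripper":30,"xyz":[0,0,0],"spin":0}]' 25
python3 -m creep '[{"gripper":30,"xyz":[0,0,-0.3],"spin":0},{"gripper":30,"xyz":[0,0,-0.8],"spin":0},{"gripper":30,"xyz":[0,0,-1.5],"spin":0},{"gripper":30,"xyz":[0,0,-1.5],"spin":0}]'; python3 go.py .5008 .302 .092 93
```

```text
time_s: 2.23
ee_pos: [0.4993, 0.1425, 0.0307]
orientation: [-0.002, -0.027, 1.0, -0.0]
force: [-0.4, -0.7, 0.3]
width: 0.0704
grip_force: 0.0
time_s: 2.9
ee_pos: [0.5031, 0.1417, 0.0347]
orientation: [0.002, -0.026, 1.0, 0.0]
force: [-0.4, 3.0, 5.8]
width: 0.0456
grip_force: 26.6
time_s: 3.23
ee_pos: [0.5049, 0.1414, 0.0985]
orientation: [0.005, -0.026, 1.0, 0.0]
force: [2.3, 0.4, 0.7]
width: 0.0453
grip_force: 26.0
now [0.5049 0.1414 0.0985] yaw 93.0 w 0.0453 gf 26.0 t 3.2333
shift [-0.11  4.01  0.16] spin 0.0
```

```bash
python3 -m creep '[{"gripper":30,"xyz":[0,0.8,0],"spin":0},{"gripper":30,"xyz":[0,1.6,0],"spin":0},{"gripper":30,"xyz":[0,2.4,0],"spin":0},{"gripper":30,"xyz":[0,3.2,0],"spin":0},{"gripper":30,"xyz":[0,4,0],"spin":0},{"gripper":30,"xyz":[0,4,0],"spin":0},{"gripper":30,"xyz":[0,4,0],"spin":0}]'
python3 -m creep '[{"gripper":30,"xyz":[0,0,0.5],"spin":0},{"gripper":30,"xyz":[0,0,0.9],"spin":0},{"gripper":30,"xyz":[0,0,1.1],"spin":0},{"gripper":30,"xyz":[0,0,1.2],"spin":0},{"gripper":30,"xyz":[0,0,1.2],"spin":0},{"gripper":30,"xyz":[0,0,1.2],"spin":0}]'; python3 go.py .5008 .302 .041 93
python3 - <<'E'
from h import *
snap("side","c2",(190,200,300,330),4.5)
E
```

```text
time_s: 3.82
ee_pos: [0.4924, 0.3021, 0.0925]
orientation: [-0.0, -0.028, 1.0, -0.0]
force: [-0.0, -0.7, 0.0]
width: 0.0457
grip_force: 26.1
time_s: 4.32
ee_pos: [0.4936, 0.3006, 0.0452]
orientation: [0.0, -0.026, 1.0, 0.0]
force: [0.4, 0.2, -1.1]
width: 0.0455
grip_force: 26.1
now [0.4936 0.3006 0.0452] yaw 93.0 w 0.0455 gf 26.1 t 4.3167
shift [-0.18  0.02  0.11] spin -0.0
```

View pics/c2.png

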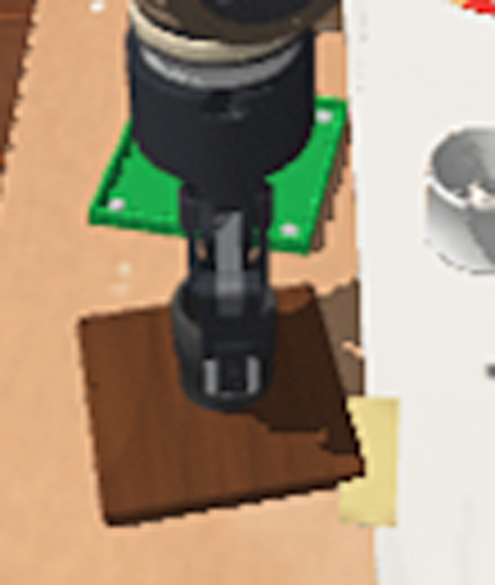

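The cup is gripped over the middle of the board, its base near (228,405), just above the surface. I'll lower it gently and release.

```bash
python3 -m creep '[{"gripper":30,"xyz":[0,0,0.04],"spin":0},{"gripper":30,"xyz":[0,0,0.07],"spin":0},{"gripper":30,"xyz":[0,0,0.07],"spin":0}]'
python3 -m creep '[{"gripper":62,"xyz":[0,0,0],"spin":0},{"gripper":62,"xyz":[0,0,0],"spin":0},{"gripper":62,"xyz":[0,0,0],"spin":0},{"gripper":62,"xyz":[0,0,0],"spin":0}]'
python3 -m creep '[{"gripper":62,"xyz":[0,0,-0.5],"spin":0},{"gripper":62,"xyz":[0,0,-1.2],"spin":0},{"gripper":62,"xyz":[0,0,-2.2],"spin":0},{"gripper":62,"xyz":[0,0,-3],"spin":0},{"gripper":62,"xyz":[0,0,-3],"spin":0},{"gripper":62,"xyz":[0,0,-3],"spin":0}]'
python3 go.py .523 -.119 .15 93
```

```text
time_s: 4.62
ee_pos: [0.4937, 0.3012, 0.0427]
orientation: [0.001, -0.026, 1.0, 0.0]
force: [0.0, -0.4, 1.7]
width: 0.0457
grip_force: 26.4
time_s: 4.95
ee_pos: [0.493, 0.301, 0.0419]
orientation: [-0.0, -0.026, 1.0, -0.0]
force: [0.7, 0.1, 0.8]
width: 0.0619
grip_force: 0.0
time_s: 5.45
ee_pos: [0.4947, 0.3018, 0.1651]
orientation: [0.003, -0.026, 1.0, 0.001]
force: [0.4, -0.3, -0.2]
width: 0.0617
grip_force: 0.0
now [0.4947 0.3018 0.1651] yaw 93.0 w 0.0617 gf 0.0 t 5.45
shift [ -0.15 -10.54   0.36] spin 0.0
```

```bash
python3 -m creep '[{"gripper":64,"xyz":[-0.1,-1,0],"spin":0},{"gripper":64,"xyz":[-0.15,-7,0.2],"spin":0},{"gripper":64,"xyz":[-0.15,-7,0.2],"spin":0},{"gripper":64,"xyz":[-0.15,-7,0.2],"spin":0},{"gripper":64,"xyz":[-0.15,-7,0.2],"spin":0},{"gripper":64,"xyz":[-0.15,-7,0.2],"spin":0},{"gripper":64,"xyz":[-0.15,-7,0.2],"spin":0},{"gripper":64,"xyz":[-0.15,-7,0.2],"spin":0}]' 60
python3 -m creep '[{"gripper":64,"xyz":[0,-1,0],"spin":0},{"gripper":64,"xyz":[0,-2,0],"spin":0},{"gripper":64,"xyz":[0,-3,0.1],"spin":0},{"gripper":64,"xyz":[0,-3.54,0.1],"spin":0},{"gripper":64,"xyz":[0,-3.54,0.1],"spin":0},{"gripper":64,"xyz":[0,-3.54,0.1],"spin":0}]'
python3 go.py .523 -.119 .038 93
python3 - <<'E'
from h import *
a=manip.camera("top")[120:230,250:350];b=manip.camera("side")[130:230,190:290]
r=lambda i,s:cv2.resize(i,None,fx=s,fy=s,interpolation=cv2.INTER_CUBIC)
o=np.zeros((440,800,3),np.uint8);o[:440,:400]=r(a,4);o[:400,400:]=r(b,4)
cv2.imwrite("pics/c3.png",o[:,:,::-1])
E
```

```text
time_s: 6.12
ee_pos: [0.513, 0.017, 0.1519]
orientation: [-0.002, -0.024, 1.0, -0.001]
force: [0.4, 0.4, -1.3]
width: 0.064
grip_force: 0.0
time_s: 6.62
ee_pos: [0.5204, -0.1199, 0.1482]
orientation: [-0.001, -0.025, 1.0, 0.001]
force: [-0.1, 0.6, -0.8]
width: 0.0638
grip_force: 0.0
now [ 0.5204 -0.1199  0.1482] yaw 92.9 w 0.0638 gf 0.0 t 6.6167
shift [-0.07  0.01  2.76] spin -0.02
```

View pics/c3.png

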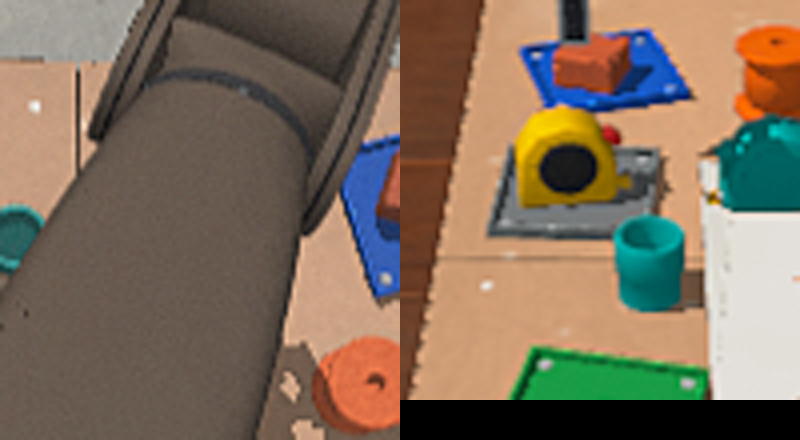

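The finger (column 573) lines up with the tape's middle (515 to 632, so 573). Descending and gripping.

```bash
python3 -m creep '[{"gripper":64,"xyz":[0,0,0.7],"spin":0},{"gripper":64,"xyz":[0,0,1.4],"spin":0},{"gripper":64,"xyz":[0,0,1.9],"spin":0},{"gripper":64,"xyz":[0,0,2.4],"spin":0},{"gripper":64,"xyz":[0,0,2.74],"spin":0},{"gripper":64,"xyz":[0,0,2.74],"spin":0}]'
python3 -m creep '[{"gripper":30,"xyz":[0,0,0],"spin":0},{"gripper":30,"xyz":[0,0,0],"spin":0},{"gripper":30,"xyz":[0,0,0],"spin":0},{"gripper":30,"xyz":[0,0,0],"spin":0},{"gripper":30,"xyz":[0,0,0],"spin":0},{"gripper":30,"xyz":[0,0,0],"spin":0},{"gripper":30,"xyz":[0,0,0],"spin":0},{"gripper":30,"xyz":[0,0,0],"spin":0}]' 60
python3 -m creep '[{"gripper":30,"xyz":[0,0,-0.3],"spin":0},{"gripper":30,"xyz":[0,0,-0.8],"spin":0},{"gripper":30,"xyz":[0,0,-1.5],"spin":0},{"gripper":30,"xyz":[0,0,-2.2],"spin":0},{"gripper":30,"xyz":[0,0,-2.2],"spin":0},{"gripper":30,"xyz":[0,0,-2.2],"spin":0}]'; python3 go.py .5006 .139 .126 77
python3 - <<'E'
from h import *
snap("side","c4",(190,90,290,230),4.2)
E
```

```text
time_s: 7.22
ee_pos: [0.5184, -0.1167, 0.0365]
orientation: [-0.004, -0.027, 1.0, 0.002]
force: [-0.3, 0.9, -1.4]
width: 0.064
grip_force: 0.0
time_s: 7.88
ee_pos: [0.5223, -0.1196, 0.0416]
orientation: [0.001, -0.026, 1.0, 0.0]
force: [1.5, 4.2, 6.2]
width: 0.038
grip_force: 59.9
time_s: 8.38
ee_pos: [0.5218, -0.1204, 0.1298]
orientation: [0.001, -0.026, 1.0, -0.001]
force: [-1.0, -0.9, -3.8]
width: 0.0376
grip_force: 59.5
now [ 0.5218 -0.1204  0.1298] yaw 93.0 w 0.0376 gf 59.5 t 8.3833
shift [0.19 6.5  0.08] spin 2.67
```

View pics/c4.png

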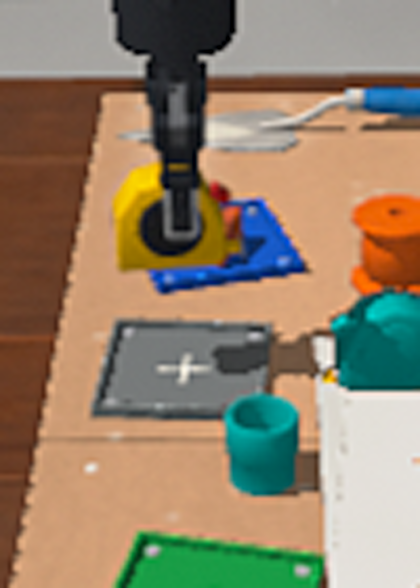

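The tape is lifted level. The grey tray's cross is at about (184,369) in this crop. Moving to the green tray.

```bash
python3 -m creep '[{"gripper":30,"xyz":[0,0.6,0],"spin":0.3},{"gripper":30,"xyz":[0.05,1.4,0],"spin":0.7},{"gripper":30,"xyz":[0.1,2.3,0],"spin":1.1},{"gripper":30,"xyz":[0.15,3.2,0],"spin":1.5},{"gripper":30,"xyz":[0.19,4.1,0],"spin":1.9},{"gripper":30,"xyz":[0.19,5,0],"spin":2.3},{"gripper":30,"xyz":[0.19,5.8,0],"spin":2.67},{"gripper":30,"xyz":[0.19,6.5,0],"spin":2.67}]'
python3 -m creep '[{"gripper":30,"xyz":[0,0,0],"spin":0},{"gripper":30,"xyz":[0,0,0],"spin":0}]'; python3 go.py .5006 .139 .04 77
python3 - <<'E'
from h import *
print("grey cross",ray("side",(np.array([[184,369]])+.5)/4.2-.5+[190,90],.004))
snap("side","c5",(190,120,290,260),4.2)
E
```

```text
time_s: 9.1
ee_pos: [0.4974, 0.1413, 0.1253]
orientation: [-0.003, 0.113, 0.994, -0.001]
force: [-0.3, 0.1, -3.1]
width: 0.0382
grip_force: 59.8
time_s: 9.27
ee_pos: [0.4979, 0.1405, 0.1256]
orientation: [-0.003, 0.112, 0.994, -0.001]
force: [0.2, 0.3, -2.7]
width: 0.0377
grip_force: 60.0
now [0.4979 0.1405 0.1256] yaw 77.2 w 0.0377 gf 60.0 t 9.2667
shift [-0.09 -0.02  2.14] spin 0.03
grey cross [[ 0.52456518 -0.1187854   0.004     ]]
```

View pics/c5.png

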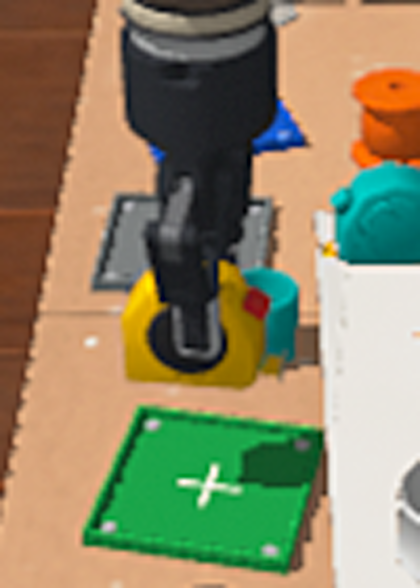

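The tape hangs upright, and the green cross shows at (209,487).

```bash
python3 - <<'E'
from h import *
S=lambda P:(np.array(P,float)+.5)/4.2-.5+[190,120]
print(ray("side",S([(209,487)]),.004), ray("side",S([(124,376),(260,383),(283,367)]),.09))
print((proj("side",[[.498,.1405,.1336]])-[190,120]+.5)*4.2)
E
```

```text
[[0.50130701 0.14072935 0.004     ]] [[0.54458097 0.14818567 0.09      ]
 [0.47142545 0.1555935  0.09      ]
 [0.45889728 0.14158919 0.09      ]]
[[209.24546057 300.88509526]]
```

```bash
python3 -m creep '[{"gripper":30,"xyz":[-0.05,0,0.6],"spin":0},{"gripper":30,"xyz":[-0.05,0,1.2],"spin":0},{"gripper":30,"xyz":[-0.05,0,1.7],"spin":0},{"gripper":30,"xyz":[-0.05,0,2],"spin":0},{"gripper":30,"xyz":[-0.05,0,2.05],"spin":0},{"gripper":30,"xyz":[-0.05,0,2.05],"spin":0}]'
python3 -m creep '[{"gripper":30,"xyz":[0,0,0.04],"spin":0},{"gripper":30,"xyz":[0,0,0.04],"spin":0},{"gripper":30,"xyz":[0,0,0.04],"spin":0}]'; python3 go.py
python3 - <<'E'
from h import *
snap("side","c6",(190,160,290,300),4.2)
E
```

```text
time_s: 9.82
ee_pos: [0.5012, 0.1382, 0.0452]
orientation: [-0.001, 0.114, 0.994, -0.0]
force: [0.2, -0.5, -3.7]
width: 0.0378
grip_force: 59.9
time_s: 10.07
ee_pos: [0.503, 0.1391, 0.046]
orientation: [0.001, 0.113, 0.994, 0.0]
force: [-0.1, 0.1, -3.2]
width: 0.0379
grip_force: 60.0
now [0.503  0.1391 0.046 ] yaw 77.0 w 0.0379 gf 60.0 t 10.0667
```

View pics/c6.png

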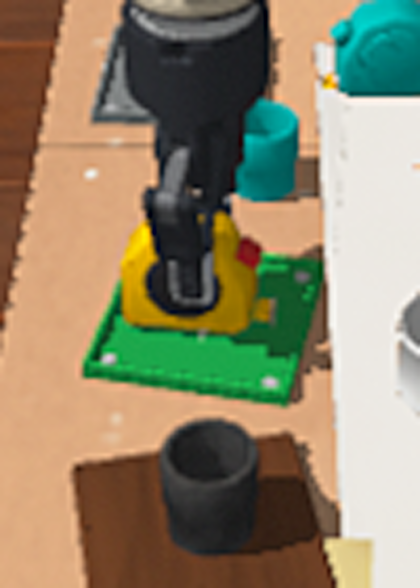

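The tape is over the green tray, still hanging a few mm up, and the cup stands upright on the board. Lowering further.

```bash
python3 -m creep '[{"gripper":30,"xyz":[0,0,0.05],"spin":0},{"gripper":30,"xyz":[0,0,0.09],"spin":0},{"gripper":30,"xyz":[0,0,0.09],"spin":0}]'
python3 -m creep '[{"gripper":30,"xyz":[0,0,0.04],"spin":0},{"gripper":30,"xyz":[0,0,0.04],"spin":0}]'
python3 -c "
from h import *
S=lambda P:(np.array(P,float)+.5)/4.2-.5+[190,160]
print(ray('side',S([(122,322),(250,331),(275,320),(186,328)]),.0075))"
```

```text
time_s: 10.37
ee_pos: [0.5024, 0.1393, 0.0417]
orientation: [0.001, 0.113, 0.994, 0.0]
force: [-1.1, -0.4, -1.6]
width: 0.038
grip_force: 60.1
time_s: 10.53
ee_pos: [0.5025, 0.1393, 0.0416]
orientation: [-0.0, 0.113, 0.994, -0.0]
force: [-5.4, 0.1, 9.9]
width: 0.0377
grip_force: 61.0
[[0.55046452 0.14647205 0.0075    ]
 [0.47778801 0.15532358 0.0075    ]
 [0.46358318 0.14621682 0.0075    ]
 [0.51395723 0.15218516 0.0075    ]]
```

```bash
python3 -m creep '[{"gripper":62,"xyz":[0,0,0],"spin":0},{"gripper":62,"xyz":[0,0,0],"spin":0},{"gripper":62,"xyz":[0,0,0],"spin":0},{"gripper":62,"xyz":[0,0,0],"spin":0}]'
python3 -m creep '[{"gripper":62,"xyz":[0,0,-0.5],"spin":0},{"gripper":62,"xyz":[0,0,-1.2],"spin":0},{"gripper":62,"xyz":[0,0,-2.2],"spin":0},{"gripper":62,"xyz":[0,0,-2.8],"spin":0},{"gripper":62,"xyz":[0,0,-2.8],"spin":0},{"gripper":62,"xyz":[0,0,-2.8],"spin":0}]'
python3 go.py .5153 -.294 .13 72
```

```text
time_s: 10.87
ee_pos: [0.5021, 0.1391, 0.0395]
orientation: [0.0, 0.113, 0.994, 0.0]
force: [-0.5, -0.2, -0.3]
width: 0.0616
grip_force: 0.0
time_s: 11.37
ee_pos: [0.5032, 0.1392, 0.1535]
orientation: [0.002, 0.113, 0.994, 0.0]
force: [-0.5, 0.0, -1.1]
width: 0.0621
grip_force: 0.0
now [0.5032 0.1392 0.1535] yaw 77.0 w 0.0621 gf 0.0 t 11.3667
shift [ -2.73 -10.49   0.59] spin 0.83
```

```bash
python3 -m creep '[{"gripper":66,"xyz":[-0.2,-0.9,0],"spin":0.2},{"gripper":66,"xyz":[-1.82,-7,0.2],"spin":0.83},{"gripper":66,"xyz":[-1.82,-7,0.2],"spin":0.83},{"gripper":66,"xyz":[-1.82,-7,0.2],"spin":0.83},{"gripper":66,"xyz":[-1.82,-7,0.2],"spin":0.83},{"gripper":66,"xyz":[-1.82,-7,0.2],"spin":0.83},{"gripper":66,"xyz":[-1.82,-7,0.2],"spin":0.83},{"gripper":66,"xyz":[-1.82,-7,0.2],"spin":0.83}]'
python3 go.py .5153 -.294 .13 72
```

```text
time_s: 12.03
ee_pos: [0.509, -0.1557, 0.1417]
orientation: [-0.001, 0.159, 0.987, -0.001]
force: [0.9, -0.1, -0.1]
width: 0.0661
grip_force: 0.0
now [ 0.509  -0.1557  0.1417] yaw 71.7 w 0.0661 gf 0.0 t 12.0333
shift [-1.24 -3.23  0.3 ] spin -0.05
```

```bash
python3 -m creep '[{"gripper":66,"xyz":[-0.4,-1,0.1],"spin":0},{"gripper":66,"xyz":[-0.8,-2,0.2],"spin":0},{"gripper":66,"xyz":[-1.1,-2.9,0.3],"spin":0},{"gripper":66,"xyz":[-1.24,-3.23,0.3],"spin":0},{"gripper":66,"xyz":[-1.24,-3.23,0.3],"spin":0},{"gripper":66,"xyz":[-1.24,-3.23,0.3],"spin":0}]'
python3 go.py .5153 -.294 .021 72
python3 - <<'E'
from h import *
t=manip.camera("top");cv2.imwrite("t_mid.png",t);s=manip.camera("side");cv2.imwrite("s_mid.png",s)
r=lambda i,q:cv2.resize(i,None,fx=q,fy=q,interpolation=cv2.INTER_CUBIC)
o=np.zeros((600,800,3),np.uint8)
o[:360,:400]=r(t[135:207,180:260],5); o[:600,400:]=r(s[110:260,200:300],4)
o[360:,:400]=r(t[135:207,275:395],3.334)[:240,:400]
cv2.imwrite("pics/c7.png",o[:,:,::-1])
E
```

```text
time_s: 12.53
ee_pos: [0.5163, -0.2876, 0.1297]
orientation: [-0.002, 0.157, 0.988, 0.001]
force: [-0.2, -0.2, 0.4]
width: 0.066
grip_force: 0.0
now [ 0.5163 -0.2876  0.1297] yaw 71.9 w 0.066 gf 0.0 t 12.5333
shift [-0.03 -0.16  2.72] spin -0.01
```

View pics/c7.png

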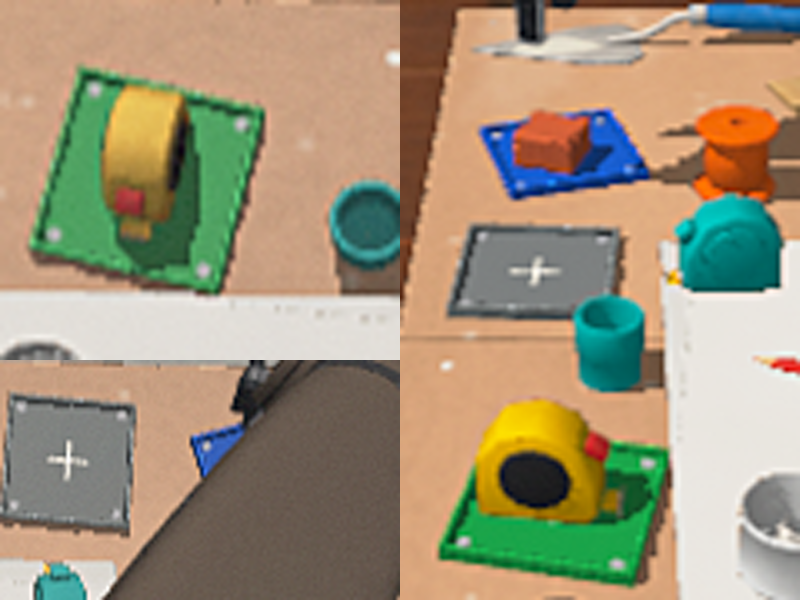

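The tape is upright in the green tray, shifted a little away from the side camera: near bottom edge (478,517) to (603,523), hook tip (623,505). The grey cross is at (68,461) in the top panel and (536,271) in the side panel.

```bash
cat > f.py <<'E'
from h import *
S=lambda P:(np.array(P,float)-[400,0]+.5)/4-.5+[200,110]
T=lambda P:(np.array(P,float)+.5)/5-.5+[180,135]
print("side tape",ray("side",S([(478,517),(603,523)]),.004).round(4),"hook",ray("side",S([(623,505)]),.018).round(4))
print("grey",ray("side",S([(536,271)]),.004).round(4),ray("top",(np.array([[68,101]])+.5)/3.334-.5+[275,135],.004).round(4))
print("tape top",ray("top",T([(118,87),(187,98),(105,215),(104,180),(183,150)]),.06).round(4),"hook",ray("top",T([(138,237)]),.015).round(4))
sq=ray("top",T([(80,68),(265,108),(218,288),(31,245)]),.010);print("green top",sq.mean(0))
im=cv2.resize(cv2.imread("t_mid.png")[135:207,180:260],None,fx=5,fy=5,interpolation=cv2.INTER_CUBIC)
im2=cv2.resize(cv2.imread("s_mid.png")[200:260,200:300],None,fx=4,fy=4,interpolation=cv2.INTER_CUBIC)
def ov(im,n,c0,off,s,a):
    a=np.radians(a);Rm=np.array([[np.cos(a),-np.sin(a)],[np.sin(a),np.cos(a)]])
    c=np.array([(1,1),(1,-1),(-1,-1),(-1,1)])*[.042,.02]@Rm.T+c0
    for z,col in((.004,(255,255,255)),(.07,(0,255,255))):
        cv2.polylines(im,[np.int32((proj(n,np.c_[c,np.full(4,z)])-off+.5)*s-.5)],True,col,1)
ov(im,"top",np.array([.5005,.136]),[180,135],5,-13)
ov(im2,"side",np.array([.5013,.1407]),[200,200],4,-13)
o=np.zeros((360,800,3),np.uint8);o[:,:400]=im;o[:240,400:]=im2
cv2.imwrite("pics/f.png",o[:,:,::-1])
E
python3 f.py
```

```text
side tape [[0.5492 0.1518 0.004 ]
 [0.4749 0.1583 0.004 ]] hook [[0.463  0.1584 0.018 ]]
grey [[ 0.524  -0.1193  0.004 ]] [[ 0.523  -0.1213  0.004 ]]
tape top [[0.5426 0.1498 0.06  ]
 [0.5368 0.1099 0.06  ]
 [0.4674 0.1538 0.06  ]
 [0.4877 0.1553 0.06  ]
 [0.506  0.111  0.06  ]] hook [[0.4637 0.1404 0.015 ]]
green top [0.50167871 0.13635215 0.01      ]
```

View pics/f.png

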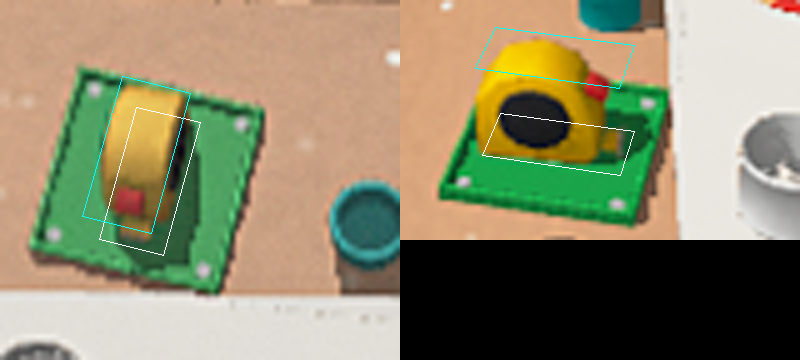

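The tape sits about 6–7 mm from the middle, within the 15 mm allowed, so I leave it. Now the brick.

```bash
python3 go.py .5153 -.293 .021 72; python3 -m creep '[{"gripper":66,"xyz":[0,-0.05,0.7],"spin":0},{"gripper":66,"xyz":[0,-0.05,1.4],"spin":0},{"gripper":66,"xyz":[0,-0.05,1.9],"spin":0},{"gripper":66,"xyz":[0,-0.05,2.2],"spin":0},{"gripper":66,"xyz":[0,-0.05,2.2],"spin":0}]'; python3 go.py .5153 -.293 .021 72
python3 - <<'E'
from h import *
snap("side","c8",(205,100,275,170),7)
E
```

```text
now [ 0.5168 -0.2863  0.1304] yaw 72.1 w 0.066 gf 0.0 t 12.6333
shift [-0.02 -0.17  2.73] spin 0.01
time_s: 13.05
ee_pos: [0.5148, -0.287, 0.0402]
orientation: [-0.003, 0.155, 0.988, 0.002]
force: [-0.6, 1.1, -0.0]
width: 0.0662
grip_force: 0.0
now [ 0.5148 -0.287   0.0402] yaw 72.1 w 0.0662 gf 0.0 t 13.05
shift [-0.06 -0.14  0.48] spin 0.02
```

View pics/c8.png

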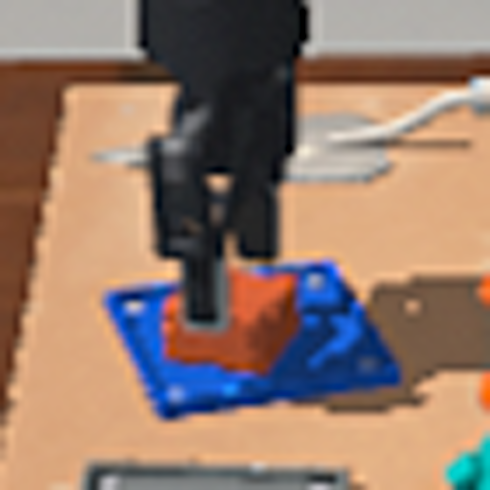

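The finger (205,300) is centred on the brick's near face (165 to 245). Finishing the descent and gripping.

```bash
python3 -m creep '[{"gripper":66,"xyz":[-0.03,-0.12,0.1],"spin":0},{"gripper":66,"xyz":[-0.03,-0.12,0.3],"spin":0},{"gripper":66,"xyz":[-0.03,-0.12,0.42],"spin":0},{"gripper":66,"xyz":[-0.03,-0.12,0.42],"spin":0}]'
python3 -m creep '[{"gripper":40,"xyz":[0,0,0],"spin":0},{"gripper":40,"xyz":[0,0,0],"spin":0},{"gripper":40,"xyz":[0,0,0],"spin":0},{"gripper":40,"xyz":[0,0,0],"spin":0},{"gripper":40,"xyz":[0,0,0],"spin":0},{"gripper":40,"xyz":[0,0,0],"spin":0}]' 50
python3 -m creep '[{"gripper":40,"xyz":[0,0,-0.3],"spin":0},{"gripper":40,"xyz":[0,0,-0.8],"spin":0},{"gripper":40,"xyz":[0,0,-1.5],"spin":0},{"gripper":40,"xyz":[0,0,-2],"spin":0},{"gripper":40,"xyz":[0,0,-2],"spin":0},{"gripper":40,"xyz":[0,0,-2],"spin":0}]'; python3 go.py .523 -.1205 .10 86
python3 - <<'E'
from h import *
snap("side","c9",(205,90,275,170),6)
E
```

```text
time_s: 13.43
ee_pos: [0.5159, -0.295, 0.0261]
orientation: [-0.0, 0.156, 0.988, 0.0]
force: [-0.1, 0.8, -0.1]
width: 0.0658
grip_force: 0.0
time_s: 13.93
ee_pos: [0.5165, -0.2954, 0.0271]
orientation: [0.0, 0.156, 0.988, -0.0]
force: [0.6, -0.5, 2.0]
width: 0.0509
grip_force: 54.4
time_s: 14.43
ee_pos: [0.5168, -0.2955, 0.108]
orientation: [0.001, 0.156, 0.988, -0.001]
force: [0.1, 0.2, -2.7]
width: 0.051
grip_force: 54.2
now [ 0.5168 -0.2955  0.108 ] yaw 72.0 w 0.051 gf 54.2 t 14.4333
shift [1.2  4.21 0.19] spin -2.33
```

View pics/c9.png

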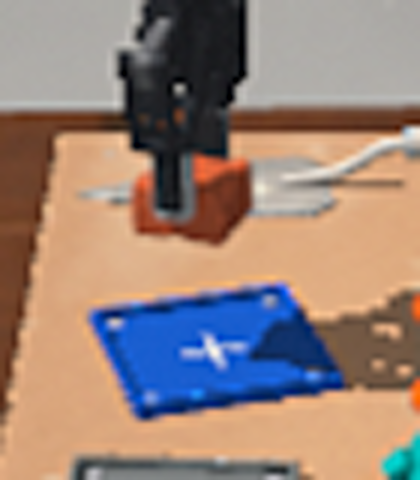

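The brick is lifted level, and the blue cross shows at (214,351). Moving to grey.

```bash
python3 -m creep '[{"gripper":40,"xyz":[0.2,0.7,0],"spin":-0.4},{"gripper":40,"xyz":[0.5,1.6,0],"spin":-0.9},{"gripper":40,"xyz":[0.8,2.5,0],"spin":-1.4},{"gripper":40,"xyz":[1,3.4,0],"spin":-1.9},{"gripper":40,"xyz":[1.2,4.21,0],"spin":-2.33},{"gripper":40,"xyz":[1.2,4.21,0],"spin":-2.33},{"gripper":40,"xyz":[1.2,4.21,0],"spin":-2.33}]'
python3 go.py .523 -.1205 .03 86
python3 -c "
from h import *
print(ray('side',(np.array([[214,351]])+.5)/6-.5+[205,90],.004))"
```

```text
time_s: 15.07
ee_pos: [0.5209, -0.1178, 0.1042]
orientation: [-0.002, 0.033, 0.999, 0.001]
force: [-0.5, -0.3, -0.7]
width: 0.0511
grip_force: 54.0
now [ 0.5209 -0.1178  0.1042] yaw 86.2 w 0.0511 gf 54.0 t 15.0667
shift [-0.07 -0.07  1.86] spin 0.03
[[ 0.50802997 -0.30114     0.004     ]]
```

```bash
python3 -m creep '[{"gripper":40,"xyz":[-0.05,-0.05,0.6],"spin":0},{"gripper":40,"xyz":[-0.05,-0.05,1.2],"spin":0},{"gripper":40,"xyz":[-0.05,-0.05,1.6],"spin":0},{"gripper":40,"xyz":[-0.05,-0.05,1.8],"spin":0},{"gripper":40,"xyz":[-0.05,-0.05,1.8],"spin":0},{"gripper":40,"xyz":[-0.05,-0.05,1.8],"spin":0}]'
python3 -m creep '[{"gripper":40,"xyz":[0,0,0.06],"spin":0},{"gripper":40,"xyz":[0,0,0.06],"spin":0},{"gripper":40,"xyz":[0,0,0.06],"spin":0}]'
python3 -m creep '[{"gripper":40,"xyz":[0,0,0.04],"spin":0},{"gripper":40,"xyz":[0,0,0.04],"spin":0},{"gripper":40,"xyz":[0,0,0.04],"spin":0}]'
```

```text
time_s: 15.57
ee_pos: [0.524, -0.1229, 0.0341]
orientation: [-0.001, 0.035, 0.999, 0.0]
force: [0.3, 0.7, -1.6]
width: 0.0506
grip_force: 54.0
time_s: 15.82
ee_pos: [0.5251, -0.1227, 0.0333]
orientation: [0.001, 0.035, 0.999, -0.0]
force: [0.3, 0.6, -1.8]
width: 0.0505
grip_force: 54.0
time_s: 16.07
ee_pos: [0.5245, -0.1222, 0.031]
orientation: [0.0, 0.035, 0.999, -0.0]
force: [-0.0, 0.4, -1.6]
width: 0.0508
grip_force: 54.0
```

```bash
python3 -m creep '[{"gripper":40,"xyz":[0,0,0.04],"spin":0},{"gripper":40,"xyz":[0,0,0.04],"spin":0},{"gripper":40,"xyz":[0,0,0.04],"spin":0}]'
python3 -m creep '[{"gripper":40,"xyz":[0,0,0.04],"spin":0},{"gripper":40,"xyz":[0,0,0.04],"spin":0},{"gripper":40,"xyz":[0,0,0.04],"spin":0}]'
```

```text
time_s: 16.32
ee_pos: [0.5243, -0.1222, 0.029]
orientation: [-0.0, 0.035, 0.999, 0.0]
force: [0.3, -1.1, -2.3]
width: 0.0504
grip_force: 54.0
time_s: 16.57
ee_pos: [0.5243, -0.1222, 0.0273]
orientation: [-0.0, 0.035, 0.999, 0.0]
force: [-0.0, -0.2, -2.0]
width: 0.0507
grip_force: 54.0
```

```bash
python3 -m creep '[{"gripper":40,"xyz":[0,0,0.02],"spin":0},{"gripper":40,"xyz":[0,0,0.03],"spin":0},{"gripper":40,"xyz":[0,0,0.03],"spin":0}]'
python3 -m creep '[{"gripper":64,"xyz":[0,0,0],"spin":0},{"gripper":64,"xyz":[0,0,0],"spin":0},{"gripper":64,"xyz":[0,0,0],"spin":0},{"gripper":64,"xyz":[0,0,0],"spin":0}]'
python3 -m creep '[{"gripper":66,"xyz":[0,0,-0.5],"spin":0},{"gripper":66,"xyz":[0,0,-1.2],"spin":0},{"gripper":66,"xyz":[0,0,-2.2],"spin":0},{"gripper":66,"xyz":[0,0,-3],"spin":0},{"gripper":66,"xyz":[0,0,-3.2],"spin":0},{"gripper":66,"xyz":[0,0,-3.2],"spin":0}]'
python3 go.py .496 .302 .15 86
```

```text
time_s: 16.82
ee_pos: [0.5245, -0.1223, 0.0271]
orientation: [-0.0, 0.035, 0.999, 0.0]
force: [-3.5, 1.3, 5.1]
width: 0.0506
grip_force: 54.8
time_s: 17.15
ee_pos: [0.5246, -0.1223, 0.0263]
orientation: [0.0, 0.035, 0.999, -0.0]
force: [-0.6, -0.1, 0.3]
width: 0.0636
grip_force: 0.0
time_s: 17.65
ee_pos: [0.5266, -0.1232, 0.1581]
orientation: [0.004, 0.035, 0.999, -0.001]
force: [0.0, -0.2, -0.5]
width: 0.066
grip_force: 0.0
now [ 0.5266 -0.1232  0.1581] yaw 86.0 w 0.066 gf 0.0 t 17.65
shift [ 1.51 10.55  0.16] spin 0.0
```

Brick placed (contact at 5 N, then released). Going back for the cup.

```bash
python3 -m creep '[{"gripper":68,"xyz":[0.15,1,0],"spin":0},{"gripper":68,"xyz":[1,7,0],"spin":0},{"gripper":68,"xyz":[1,7,0],"spin":0},{"gripper":68,"xyz":[1,7,0],"spin":0},{"gripper":68,"xyz":[1,7,0],"spin":0},{"gripper":68,"xyz":[1,7,0],"spin":0},{"gripper":68,"xyz":[1,7,0],"spin":0},{"gripper":68,"xyz":[1,7,0],"spin":0}]' 25
python3 -m creep '[{"gripper":68,"xyz":[0.15,1,0],"spin":0},{"gripper":68,"xyz":[0.3,2,0],"spin":0},{"gripper":68,"xyz":[0.4,2.9,0],"spin":0},{"gripper":68,"xyz":[0.51,3.55,0],"spin":0},{"gripper":68,"xyz":[0.51,3.55,0],"spin":0},{"gripper":68,"xyz":[0.51,3.55,0],"spin":0}]'
python3 go.py .4945 .3015 .042 86
python3 - <<'E'
from h import *
s=manip.camera("side");t=manip.camera("top")
r=lambda i,q:cv2.resize(i,None,fx=q,fy=q,interpolation=cv2.INTER_CUBIC)
o=np.zeros((600,800,3),np.uint8);o[:,:400]=r(s[120:320,190:323],3)[:600,:400-1+0] if 0 else cv2.resize(s[120:320,190:323],(400,600),interpolation=cv2.INTER_CUBIC)
o[:400,400:]=r(t[135:215,260:340],5)
cv2.imwrite("pics/c10.png",o[:,:,::-1])
E
```

```text
time_s: 18.32
ee_pos: [0.5015, 0.1647, 0.1517]
orientation: [-0.002, 0.032, 0.999, 0.001]
force: [0.2, -0.4, -0.0]
width: 0.0684
grip_force: 0.0
time_s: 18.82
ee_pos: [0.4923, 0.3032, 0.1518]
orientation: [-0.002, 0.034, 0.999, -0.001]
force: [-0.2, 1.1, 0.3]
width: 0.068
grip_force: 0.0
now [0.4923 0.3032 0.1518] yaw 86.1 w 0.068 gf 0.0 t 18.8167
shift [-0.07 -0.03  2.74] spin 0.02
```

View pics/c10.png

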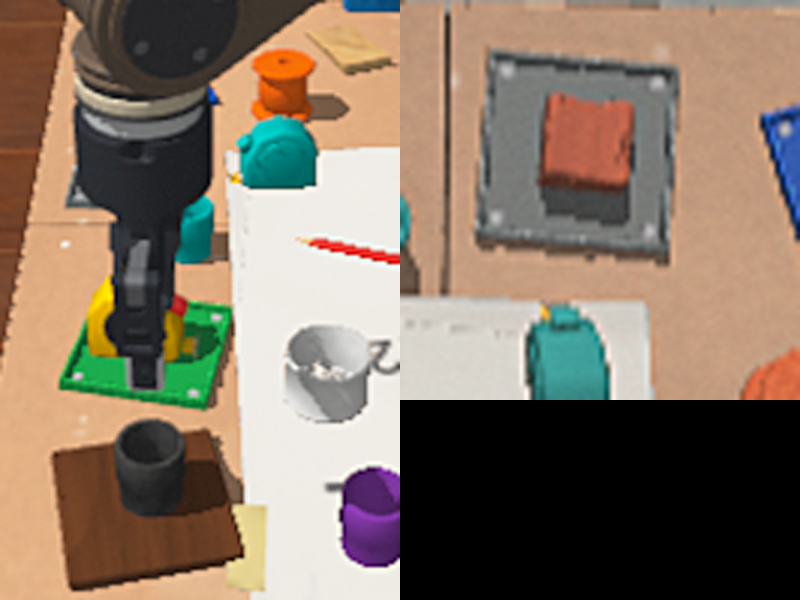

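The brick lies in the middle of the grey tray at about (588,140) in the right panel, and the cup stands below the gripper at (149,470) in the left one. Gripping the cup.

```bash
python3 -m creep '[{"gripper":68,"xyz":[-0.05,-0.03,0.7],"spin":0},{"gripper":68,"xyz":[-0.05,-0.03,1.4],"spin":0},{"gripper":68,"xyz":[-0.05,-0.03,2],"spin":0},{"gripper":68,"xyz":[-0.05,-0.03,2.5],"spin":0},{"gripper":68,"xyz":[-0.05,-0.03,2.72],"spin":0},{"gripper":68,"xyz":[-0.05,-0.03,2.72],"spin":0}]'
python3 -m creep '[{"gripper":30,"xyz":[0,0,0],"spin":0},{"gripper":30,"xyz":[0,0,0],"spin":0},{"gripper":30,"xyz":[0,0,0],"spin":0},{"gripper":30,"xyz":[0,0,0],"spin":0},{"gripper":30,"xyz":[0,0,0],"spin":0},{"gripper":30,"xyz":[0,0,0],"spin":0},{"gripper":30,"xyz":[0,0,0],"spin":0},{"gripper":30,"xyz":[0,0,0],"spin":0}]' 25
python3 -m creep '[{"gripper":30,"xyz":[0,0,-0.3],"spin":0},{"gripper":30,"xyz":[0,0,-0.8],"spin":0},{"gripper":30,"xyz":[0,0,-1.5],"spin":0},{"gripper":30,"xyz":[0,0,-2.2],"spin":0},{"gripper":30,"xyz":[0,0,-3],"spin":0},{"gripper":30,"xyz":[0,0,-3],"spin":0},{"gripper":30,"xyz":[0,0,-3],"spin":0}]'; python3 go.py .5085 -.3025 .16 86
```

```text
time_s: 19.42
ee_pos: [0.4938, 0.2994, 0.0425]
orientation: [-0.003, 0.036, 0.999, -0.001]
force: [-0.4, -0.6, 0.3]
width: 0.0679
grip_force: 0.0
time_s: 20.08
ee_pos: [0.4967, 0.302, 0.0472]
orientation: [0.001, 0.035, 0.999, 0.0]
force: [-0.8, -1.0, 6.5]
width: 0.0457
grip_force: 26.3
time_s: 20.67
ee_pos: [0.4966, 0.3023, 0.1686]
orientation: [0.002, 0.035, 0.999, 0.001]
force: [-0.1, 1.1, -0.9]
width: 0.0455
grip_force: 25.9
now [0.4966 0.3023 0.1686] yaw 86.0 w 0.0455 gf 25.9 t 20.6667
shift [ -1.35 -15.06   0.18] spin 0.0
```

```bash
python3 -m creep '[{"gripper":30,"xyz":[-0.1,-0.8,0],"spin":0},{"gripper":30,"xyz":[-0.6,-6.5,0],"spin":0},{"gripper":30,"xyz":[-0.6,-6.5,0],"spin":0},{"gripper":30,"xyz":[-0.6,-6.5,0],"spin":0},{"gripper":30,"xyz":[-0.6,-6.5,0],"spin":0},{"gripper":30,"xyz":[-0.6,-6.5,0],"spin":0},{"gripper":30,"xyz":[-0.6,-6.5,0],"spin":0},{"gripper":30,"xyz":[-0.6,-6.5,0],"spin":0}]'
python3 -m creep '[{"gripper":30,"xyz":[-0.1,-0.9,0],"spin":0},{"gripper":30,"xyz":[-0.6,-6.5,0],"spin":0},{"gripper":30,"xyz":[-0.6,-6.5,0],"spin":0},{"gripper":30,"xyz":[-0.6,-6.5,0],"spin":0},{"gripper":30,"xyz":[-0.6,-6.5,0],"spin":0},{"gripper":30,"xyz":[-0.6,-6.5,0],"spin":0},{"gripper":30,"xyz":[-0.6,-6.5,0],"spin":0},{"gripper":30,"xyz":[-0.6,-6.5,0],"spin":0}]'
python3 go.py .5085 -.3025 .1 86
```

```text
time_s: 21.33
ee_pos: [0.5001, 0.0371, 0.1637]
orientation: [-0.002, 0.037, 0.999, -0.0]
force: [0.6, 0.7, -0.4]
width: 0.0455
grip_force: 26.1
time_s: 22.0
ee_pos: [0.5066, -0.223, 0.1641]
orientation: [-0.001, 0.037, 0.999, 0.0]
force: [-0.7, 0.3, -0.5]
width: 0.0457
grip_force: 26.1
now [ 0.5066 -0.223   0.1641] yaw 85.8 w 0.0457 gf 26.1 t 22.0
shift [-0.2  -1.98  1.6 ] spin -0.04
```

```bash
python3 -m creep '[{"gripper":30,"xyz":[-0.1,-0.9,0],"spin":0},{"gripper":30,"xyz":[-0.15,-1.6,0.4],"spin":0},{"gripper":30,"xyz":[-0.2,-1.98,1],"spin":0},{"gripper":30,"xyz":[-0.2,-1.98,1.6],"spin":0},{"gripper":30,"xyz":[-0.2,-1.98,2.2],"spin":0},{"gripper":30,"xyz":[-0.2,-1.98,2.6],"spin":0},{"gripper":30,"xyz":[-0.2,-1.98,2.8],"spin":0},{"gripper":30,"xyz":[-0.2,-1.98,2.8],"spin":0}]'
python3 -m creep '[{"gripper":30,"xyz":[0,0,0],"spin":0},{"gripper":30,"xyz":[0,0,0],"spin":0}]'
python3 go.py .5085 -.3025 .039 86
python3 - <<'E'
from h import *
snap("side","c11",(205,90,275,170),6)
E
```

```text
time_s: 22.67
ee_pos: [0.508, -0.2969, 0.0501]
orientation: [-0.003, 0.034, 0.999, 0.002]
force: [0.1, 0.3, -1.9]
width: 0.0457
grip_force: 26.2
time_s: 22.83
ee_pos: [0.5105, -0.2999, 0.0547]
orientation: [0.001, 0.034, 0.999, -0.001]
force: [-0.4, -0.1, -0.4]
width: 0.0457
grip_force: 26.2
now [ 0.5105 -0.2999  0.0547] yaw 86.0 w 0.0457 gf 26.2 t 22.8333
shift [ 0.05 -0.07  0.39] spin 0.01
```

View pics/c11.png

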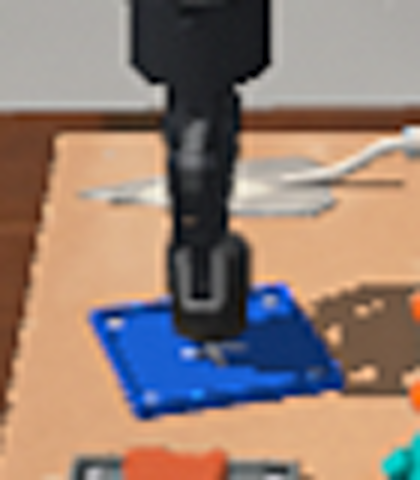

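The cup's base is centred at about (209,330), still about 15 mm up, with the cross at (214,351).

```bash
python3 -c "
from h import *
S=lambda P:(np.array(P,float)+.5)/6-.5+[205,90]
print((proj('side',[[.508,-.301,.0195],[.508,-.301+.0215,.0195]])-[205,90]+.5)*6-.5, ray('side',S([(209,341)]),.0195))"
python3 -m creep '[{"gripper":30,"xyz":[0.07,-0.04,0.12],"spin":0},{"gripper":30,"xyz":[0.07,-0.04,0.22],"spin":0},{"gripper":30,"xyz":[0.07,-0.04,0.3],"spin":0},{"gripper":30,"xyz":[0.07,-0.04,0.3],"spin":0}]'
python3 -m creep '[{"gripper":30,"xyz":[0,0,0.04],"spin":0},{"gripper":30,"xyz":[0,0,0.04],"spin":0}]'
```

```text
[[213.34033841 326.34277878]
 [212.5467113  344.72219695]] [[ 0.51003214 -0.28384124  0.0195    ]]
time_s: 23.22
ee_pos: [0.5061, -0.3011, 0.0407]
orientation: [-0.001, 0.035, 0.999, 0.0]
force: [-0.8, -0.2, -0.5]
width: 0.0459
grip_force: 26.2
time_s: 23.38
ee_pos: [0.5065, -0.3014, 0.0396]
orientation: [-0.0, 0.035, 0.999, 0.0]
force: [0.1, 0.1, -0.4]
width: 0.0455
grip_force: 26.2
```

```bash
python3 -m creep '[{"gripper":30,"xyz":[0,0.04,0.02],"spin":0},{"gripper":30,"xyz":[0,0.04,0.02],"spin":0},{"gripper":30,"xyz":[0,0.04,0.02],"spin":0}]'
python3 -m creep '[{"gripper":30,"xyz":[0,0,0.03],"spin":0},{"gripper":30,"xyz":[0,0,0.03],"spin":0}]'
```

```text
time_s: 23.63
ee_pos: [0.5069, -0.2998, 0.0392]
orientation: [0.0, 0.035, 0.999, -0.0]
force: [0.3, 0.2, 0.0]
width: 0.0453
grip_force: 26.2
time_s: 23.8
ee_pos: [0.507, -0.2999, 0.0392]
orientation: [-0.0, 0.035, 0.999, 0.0]
force: [-2.4, 1.8, 5.9]
width: 0.0454
grip_force: 26.8
```

Contact. Releasing, withdrawing and swinging clear for a last look.

```bash
python3 -m creep '[{"gripper":62,"xyz":[0,0,0],"spin":0},{"gripper":62,"xyz":[0,0,0],"spin":0},{"gripper":62,"xyz":[0,0,0],"spin":0},{"gripper":62,"xyz":[0,0,0],"spin":0}]'
python3 -m creep '[{"gripper":62,"xyz":[0,0,-0.5],"spin":0},{"gripper":62,"xyz":[0,0,-1.2],"spin":0},{"gripper":62,"xyz":[0,0,-2.2],"spin":0},{"gripper":62,"xyz":[0,0,-3.2],"spin":0},{"gripper":62,"xyz":[0,0,-4],"spin":0},{"gripper":62,"xyz":[0,0,-4],"spin":0}]'
python3 -m creep '[{"gripper":62,"xyz":[0,1,0],"spin":0},{"gripper":62,"xyz":[0,7,0],"spin":0},{"gripper":62,"xyz":[0,7,0],"spin":0},{"gripper":62,"xyz":[0,7,0],"spin":0},{"gripper":62,"xyz":[0,7,0],"spin":0},{"gripper":62,"xyz":[0,7,0],"spin":0},{"gripper":62,"xyz":[0,7,0],"spin":0},{"gripper":62,"xyz":[0,7,0],"spin":0}]'
python3 - <<'E'
from h import *
s=manip.camera("side");t=manip.camera("top")
r=lambda i,q:cv2.resize(i,None,fx=q,fy=q,interpolation=cv2.INTER_CUBIC)
o=np.zeros((600,800,3),np.uint8);o[:600,:400]=r(s[110:260,190:290],4)
o[:350,400:]=r(t[140:210,310:390],5)
o[350:600,400:]=r(t[145:195,265:345],5)
cv2.imwrite("pics/c12.png",o[:,:,::-1])
E
```

```text
time_s: 24.13
ee_pos: [0.5067, -0.2998, 0.0377]
orientation: [-0.0, 0.035, 0.999, 0.0]
force: [0.7, 0.4, -0.1]
width: 0.0621
grip_force: 0.0
time_s: 24.63
ee_pos: [0.5103, -0.3027, 0.2072]
orientation: [0.006, 0.035, 0.999, -0.005]
force: [0.1, -0.5, 1.6]
width: 0.0622
grip_force: 0.0
time_s: 25.3
ee_pos: [0.5258, -0.0155, 0.1974]
orientation: [-0.0, 0.032, 0.999, 0.001]
force: [-0.3, -0.8, -1.1]
width: 0.0617
grip_force: 0.0
```

View pics/c12.png

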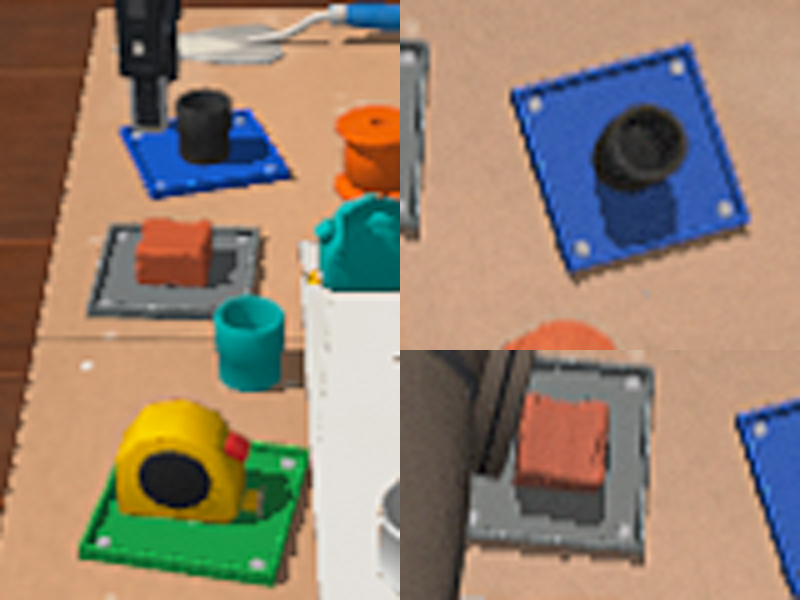

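The cup is upright in the blue tray (rim centre (648,142)), the brick is in grey (top face centre about (563,441)) and the tape is in green. Checking numbers.

```bash
python3 -c "
from h import *
a=(np.array([[648-400,141],[520-400,92],[690-400,45],[747-400,216],[575-400,270]])+.5)/5-.5+[310,140]
print('cup',ray('top',a[:1],.054),'blue',ray('top',a[1:],.01).mean(0))
b=(np.array([[524,395],[608,403],[603,487],[517,480]])-[400,350]+.5)/5-.5+[265,145]
print('brick',ray('top',b,.034).mean(0))
S=lambda P:(np.array(P,float)+.5)/4-.5+[190,110]
print('side cup rim',ray('side',S([(204,101)]),.054),'base',ray('side',S([(205,160)]),.004),'brick top',ray('side',S([(138,247),(146,219),(212,221),(209,254)]),.034).mean(0))
"; python3 go.py
```

```text
cup [[ 0.50573184 -0.30158689  0.054     ]] blue [ 0.50762264 -0.30593699  0.01      ]
brick [ 0.52213498 -0.12398465  0.034     ]
side cup rim [[ 0.50549016 -0.29877424  0.054     ]] base [[ 0.50573677 -0.29033061  0.004     ]] brick top [ 0.52285824 -0.12112866  0.034     ]
now [ 0.5262 -0.0193  0.1976] yaw 86.2 w 0.062 gf 0.0 t 25.4
```

Against the trays, the cup is about 5 mm off, the brick about 3 mm and the tape about 7 mm, all inside 15 mm. Handing in.

```bash
python3 -c "
from bench import manip
print(manip.hand_in())"
```

```text
the job is handed in; nothing more can be done
None
```

I handed the job in at about 25 s: cup in the blue tray, tape measure in the green, brick offcut in the grey, all upright and an estimated 3–7 mm from the middles; the hand-in call returned no verdict.

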